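# Inspect an inlaid branch slice under a loupe

### The arm

A 7-joint arm with a two-finger parallel gripper is mounted at the origin on the work surface. World frame = base frame: x ahead of the robot, y to its left, z up, the work surface at z = 0. Lengths are in m, angles in degrees, forces in N, time in s.
With the tool pointing down it reaches from about 0.425 to 0.875 m from the base axis. Payload 4.7 kg.
Tool frame: the origin (TCP) lies at the very end of the fingers, on their centre line; the grasp point (between the pads) lies env.tcp_to_grasp behind it (env.tcp_to_grasp is the distance from the TCP to the grasp point, in m); z points along the fingers, x is the direction in which the jaws open and shut, and the axes are right-handed (so a half turn about z gives the same grasp; the last joint's range is limited). The gripper opens to 87 mm and grips with 3 to 60 N. Pads are 19 mm wide; open, the fingers measure 117 mm over their backs; the gripper's body (75 mm by 190 mm) begins 51 mm behind the grasp point.
Start: joints at [-63.822, 18.392, -4.016, 83.108, 1.295, 78.541, -3.26], TCP at [0.279, 0.587, 0.223] pointing down, gripper open.
Joint ranges: [-163.93, 163.93], [-17.29, 119.83], [-79.2, 71.16], [3.27, 140.29], [-89.18, 269.18], [5.43, 117.66], [-154.24, 154.24]. Speed limits (degrees/s): [147.25, 147.25, 180, 180, 180, 180, 180].

### API

Orientations are given as [roll, pitch, yaw] about the fixed x, y, z axes, in that order (R = Rz(yaw) Ry(pitch) Rx(roll)).
In Python, from cell import env gives the robot as it stands. The module is installed in compiled form; this text tells all that it offers.
- The arm moves only by the tool send_rows, never from a script. Its argument "steps" is a list of rows, each a list of 3 entries, a list of its own where there are three numbers: the shift along the tool's x, y, z in m, then the turn, a rotation vector about the tool's x, y, z in rad, then the finger opening in m, from 0 to 0.087. A call has exactly 5 rows; each row is the pose to reach, as a shift and turn from the pose commanded when the call began, along the tool's axes at that moment; what a row does not reach only later rows make up. A row lasts 1/12 s, in which the tool goes at most 41.7 mm and 7.16 degrees, less where a joint would pass 70% of its speed; a pose out of reach is approached as far as the arm can. A call with a gripper value outside its range is refused whole. The fingers move at their own pace and stop on an object; "grip_force" is the grip in N (left out, the last holds). Time passes only in rows, so rows that repeat a pose let the fingers close, or fill a call up. It gives the time, the measured TCP pose, the force and the opening at its end, in the units of the state.
- env.get_obs(): the state, without advancing time (a new reading comes with each control period).
- env.read_camera(name): name is "side" or "top" or "wrist"; returns a dict with "pixels" (384x512x3 uint8, red, green, blue), "fx", "fy", "cx", "cy" (pixels), "k1" (the pictures are not rectified: a ray, as slopes to the right and down, at radius r is drawn at 1 + k1 r^2 times it, then the intrinsics apply), "position" and "rotation" of the camera in the world. Camera axes: x right, y up, looking along -z (the intrinsics and any distortion apply to the point x, -y, -z); pixel columns grow to the right and rows downward; lengths in m; the calibration is good to about 2 mm. A picture is of the moment at which its call begins. There is no depth.
- env.sign_off(): hands the job in, once; it reports no verdict.
The state is a dict: "time_s": time; "qpos": joint angles; "joint_velocities": joint speeds; "effort": joint torques, N m; "tool_pos": TCP position; "tool_rot": TCP orientation; "force": force on the tool from outside, world axes, zero at the start; "wrist_torque": the same for the moment, N m; "grip_width": finger opening in m.
Only numpy, scipy, OpenCV 4.12 (cv2) and the standard library are available. Lean on these libraries where they do the work, as an engineer would, in place of code of your own. Each camera call takes 0.05 s, during which the arm holds its last target.

### The job

First swing the jig's steel latch strap down over the branch slice until it rests fully in its forked catch, while the loupe still lies on the bench. Then pick up the loupe and hold it level over the slice, centred above the dark inlaid button at its middle, with the lens rim's mid-height level with the collar on the gauge post. Finish while holding it there, still and touching nothing but the gripper; do not shift the collar, the slice or the other things on the bench.

Things in the scene. Friction and masses are not known exactly. Their poses are not given: they have to be found in the camera images.
- jig: Fixed inspection jig: a brown wooden board 190 x 180 x 18 mm (its own x, y, z) flat on the bench, origin at the centre of its underside. Four pins 10 mm thick, 18 mm high hold the slice at its middle. The gauge post, a steel rod 8 mm thick, stands at (78, 74) mm in the jig's frame, its top 190 mm above the bench.
- catch (a point): Middle of the forked steel catch's seat, 50 mm above the bench, at (28, -66) mm in the jig's frame; axes those of the jig. Two prongs, 31 mm over their outsides (along x), 12 mm along y, reach 68 mm above the bench; the strap drops between them.
- nest (a point): Middle of the jig board's top face, 18 mm above the bench, where the slice lies; axes those of the jig.
- latch_pivot (a point): Pivot of the latch on the jig, at (28, 70) mm in the jig's frame, 53.5 mm above the bench, between two steel cheeks (31 mm over their outsides, tops 64 mm above the bench); axes those of the jig, the pivot's axis is x.
- latch (a joint): Latch angle, rad: 0 = strap level, resting in the catch (a stop); grows as the free end rises. Friction hinge, stays where left; 1 to 2 N at 100 mm from the pivot moves it. Flat steel strap 14 mm wide, 5 mm thick, 158 mm long from the pivot, pointing to the jig's -y when closed, its top then 56 mm above the bench. Can be pushed down from above.
- latch_tip (a point): Point on the strap's upper face, 150 mm from the pivot, just short of the small upturned tab (about 11 mm high) at its free end.
- mark (a point): Mid-height of the dark steel collar (26 mm diameter, 8 mm high) on the gauge post, on the post's axis: it marks the focal height, set differently each time, 115 to 170 mm above the bench. Its flat pointer, 6 mm wide, reaches 40 mm from the post's axis toward the slice's middle. It slides if pushed (about 3 N).
- slice: Branch slice with bark, 84 mm diameter, 30 mm high, loose between the jig's pins, origin at the centre of its underside.
- button (a point): Centre of the slice's upper face, 48 mm above the bench: the dark inlaid button, 14 mm diameter.
- loupe: Hand loupe, about 90 g, lying flat on the bench: steel lens ring 64 mm in outside diameter, 18 mm high; thin neck; straight dark wooden handle 90 mm long, 16 mm wide, 18 mm high. Origin at the handle's front end, on the underside; x points from handle to lens, z up; the lens centre is at x = 45 mm, the handle runs from x = 0 to -90 mm.
- lens (a point): Centre of the lens, at mid-height of its ring (9 mm above the bench as it lies); axes those of the loupe, z is the lens axis.
- grip (a point): Centre of the handle's thickness and width at x = -30 mm in the loupe's frame, 75 mm from the lens centre: a good place to grip, across the 16 mm width.
- offcut: Bystander: wooden block 45 x 60 x 40 mm.
- dowel: Bystander: upright wooden dowel, 26 mm diameter, 55 mm high.
- spare_slice: Bystander: another branch slice, 80 mm diameter, 28 mm high, on the bench, without button.
- candlestick: Bystander: turned wooden candlestick, 165 mm high, 72 mm wide.
- chesspawn: Bystander: turned wooden pawn, 68 mm high, 44 mm wide.
- driver: Bystander: screwdriver lying on the bench.
- dustbrush: Bystander: brush lying on the bench.
Things that resemble listed ones, but are neither listed nor needed, are in the scene too. What is meant by the loupe is not blue, and is the larger of those in its own colour. What is shaped like the slice but white is not meant.

How it is judged (in metres and radians):
On the way, in this order (a step that is already met when the one before it is completed fails the run):
1. the latch rests in its catch while the loupe still lies on the bench (value of joint latch below 0.06 rad and height (world z) of lens below 0.02 m), for 0.2 s.
2. the loupe is held level over the button at the collar's height (value of joint latch below 0.06 rad and horizontal distance between lens and button below 0.014 m and z of lens in the frame of mark between -0.008 and 0.008 m and angle between lens's own z axis and vertical below 0.12 rad and contact force between the fingers and loupe above 1 N and contact force between loupe and jig below 0.05 N and contact force between loupe and slice below 0.05 N and linear speed of loupe below 0.03 m/s and angular speed of loupe below 0.3 rad/s), for 0.5 s.
At the end, for the whole second after the job is handed in: Latch within 0.06 rad of shut; loupe held by the gripper only, at rest, lens within 14 mm of centre over the button, within 8 mm of the collar's mid-height, tilt under 0.12 rad; slice flat, within 8 mm of its place, collar within 6 mm and bystanders within 30 mm of their starts (all of step 2 and horizontal distance between button and nest below 0.008 m and angle between slice's own z axis and vertical below 0.05 rad and distance of mark from where it was at the start of the episode below 0.006 m and distance of each of offcut, dowel, spare_slice, candlestick, chesspawn, driver, dustbrush from where it was at the start of the episode below 0.03 m); the arm keeps its last pose, push and grip.
It fails at once if the gauge collar was shifted by more than 6 mm (distance of mark from where it was at the start of the episode above 0.006 m).
It fails at once if the slice was pushed or lifted out of its place between the pins (distance between button and nest above 0.042 m).
It fails at once if a bystander was moved by more than 30 mm (distance of any of offcut, dowel, spare_slice, candlestick, chesspawn, driver, dustbrush from where it was at the start of the episode above 0.03 m).
It also fails if it takes over 61 s, if anything falls off the work surface, if the arm or the gripper's body presses on something with over 40 N, if the wrist force passes 120 N, or if a joint passes its speed limit or range.

## Working session

There is one attempt and no reset: what is moved stays moved. The work goes in short steps, Python scripts to look and compute and a tool call to move; the robot and the scene stay as the last step left them, time stands still between calls to the robot, and variables do not carry over. Pictures are saved under pics/ and viewed, and the job is handed in when it is done.

Besides the shell and the picture viewer there is one more tool, called after ">>>" as name(argument=value, ...), one argument or row to a line, values as JSON. send_rows: Moves the arm, as the interface text tells. Its arguments: {"type":"object","properties":{"steps":{"type":"array"},"grip_force":{"type":"number"}},"required":["steps"]}

```bash
ls; mkdir -p pics; python3 - <<'E'
from cell import env
import cv2
print(env.get_obs(), env.tcp_to_grasp)
for n in ["side","top","wrist"]:
    c=env.read_camera(n); cv2.imwrite(f"pics/{n}0.png",c["pixels"][:,:,::-1])
    print(n,{k:v for k,v in c.items() if k!="pixels"})
E
```

```text
pics
{'time_s': 0.0, 'qpos': array([-63.82358682,  18.43934221,  -4.01443236,  83.17356735,
         1.29719245,  78.54303566,  -3.2605322 ]), 'joint_velocities': array([ 0.09221604, -0.06200626, -0.03496656, -0.01358791, -0.02141233,
        0.05015354, -0.11667782]), 'effort': array([ 2.09158702e-04, -4.91277015e+01, -4.04099207e-01, -3.12529492e+01,
       -6.40160521e-02,  4.36687970e-02,  1.75175569e-04]), 'tool_pos': array([0.27831671, 0.58678433, 0.22146989]), 'tool_rot': array([1.79991690e+02, 1.10582846e-01, 6.46321612e+01]), 'force': array([ 0.42026732, -0.48505267, -0.60361276]), 'wrist_torque': array([-0.04069393,  0.04651905, -0.00121686]), 'grip_width': 0.0871809170700523} 0.0187
side {'fx': 411.0830095399122, 'fy': 411.0830095399122, 'cx': 252.94962103514223, 'cy': 195.1833321415939, 'k1': -0.02667040102067135, 'position': array([ 0.08396225, -0.85610533,  0.91381396]), 'rotation': array([ 4.96425806e+01, -3.74113937e-03, -2.52888885e+01])}
top {'fx': 358.9898393855373, 'fy': 358.9898393855373, 'cx': 256.9694083215134, 'cy': 188.38602790782653, 'k1': 0.0039451708445845364, 'position': array([ 0.41299673, -0.01043012,  1.11568428]), 'rotation': array([  4.55033563,   1.61722434, -91.64089033])}
wrist {'fx': 278.6290832794185, 'fy': 278.6290832794185, 'cx': 250.00096606692549, 'cy': 187.292853278962, 'k1': -0.06317013051105841, 'position': array([0.21844965, 0.61519861, 0.38364691]), 'rotation': array([-14.30019477,   0.10407088,  64.67642645])}
```

View pics/side0.png

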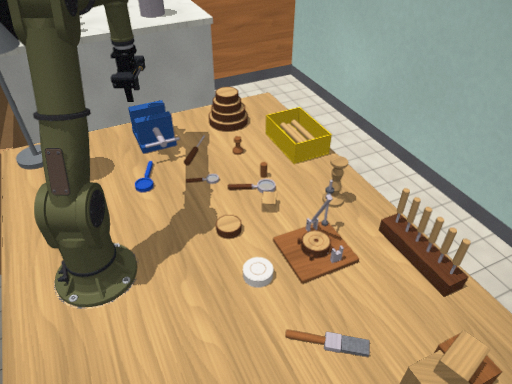

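View pics/top0.png

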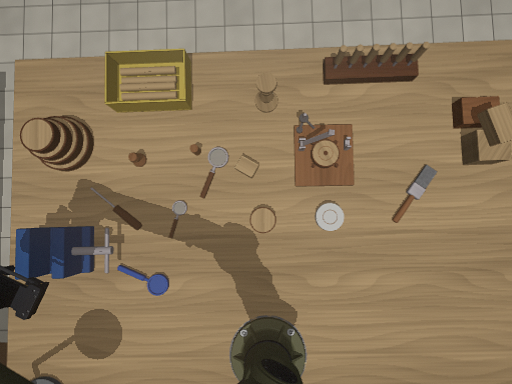

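View pics/wrist0.png

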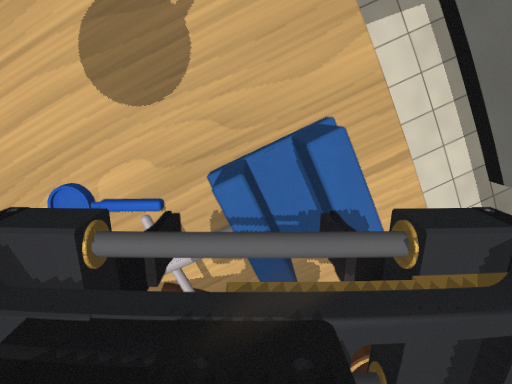

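The top view shows the big loupe with its lens at (218,157) and handle to (205,195), and the jig board at about (323,155). Next I'll enlarge both.

```bash
cat > h.py <<'E'
import numpy as np, cv2
from cell import env
from scipy.spatial.transform import Rotation as R
def rot(c): return R.from_euler('xyz',c["rotation"],degrees=True).as_matrix()
def K(c): return np.array([[c["fx"],0,c["cx"]],[0,c["fy"],c["cy"]],[0,0,1.]])
def dist(c): return np.array([c["k1"],0,0,0,0.])
F=np.diag([1,-1,-1.])
def ray(c,uv):
    p=cv2.undistortPoints(np.array(uv,float).reshape(-1,1,2),K(c),dist(c)).reshape(-1,2)
    d=np.c_[p,np.ones(len(p))]@F@rot(c).T
    return np.array(c["position"]),d
def onz(c,uv,z):
    o,d=ray(c,uv); return o+d*((z-o[2])/d[:,2])[:,None]
def proj(c,P):
    M=F@rot(c).T; rv=cv2.Rodrigues(M)[0]; t=-M@c["position"]
    return cv2.projectPoints(np.array(P,float).reshape(-1,1,3),rv,t,K(c),dist(c))[0].reshape(-1,2)
def tri(c1,p1,c2,p2):
    o1,d1=ray(c1,p1);o2,d2=ray(c2,p2);d1=d1[0];d2=d2[0]
    s=np.linalg.lstsq(np.c_[d1,-d2],o2-o1,rcond=None)[0]
    a,b=o1+s[0]*d1,o2+s[1]*d2
    return (a+b)/2,np.linalg.norm(a-b)
def crop(im,u0,u1,v0,v1,k,name):
    o=cv2.resize(im[v0:v1,u0:u1,::-1],None,fx=k,fy=k,interpolation=cv2.INTER_CUBIC)
    for u in range((u0+9)//10*10,u1,10):
        cv2.line(o,((u-u0)*k,0),((u-u0)*k,6 if u%50 else 14),(0,0,255),1)
        if u%20==0: cv2.putText(o,str(u),((u-u0)*k,22),0,.35,(0,0,255),1)
    for v in range((v0+9)//10*10,v1,10):
        cv2.line(o,(0,(v-v0)*k),(6,(v-v0)*k),(0,0,255),1)
        if v%20==0: cv2.putText(o,str(v),(8,(v-v0)*k+4),0,.35,(0,0,255),1)
    cv2.imwrite(name,o)
E
python3 - <<'E'
from h import *
t=env.read_camera("top");s=env.read_camera("side")
crop(t["pixels"],285,365,100,195,6,"pics/tj.png")
crop(s["pixels"],265,365,150,285,4,"pics/sj.png")
crop(t["pixels"],150,270,135,245,6,"pics/tl.png")
crop(s["pixels"],180,300,150,245,6,"pics/sl.png")
E
```

```text
(no output)
```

View pics/tj.png

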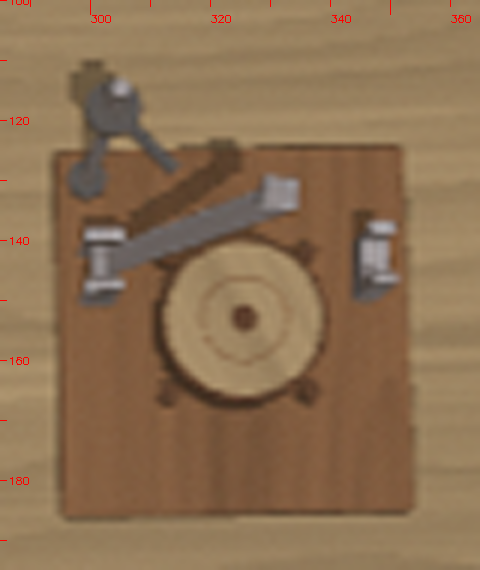

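View pics/sj.png

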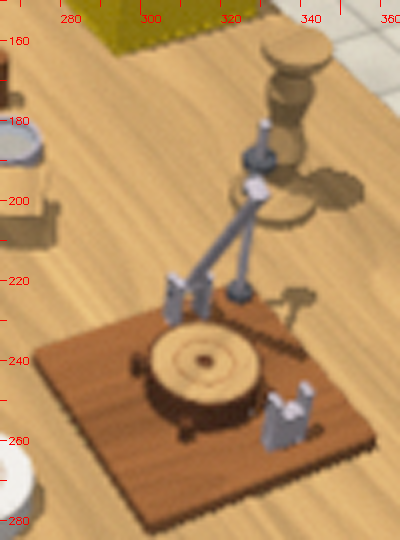

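View pics/tl.png

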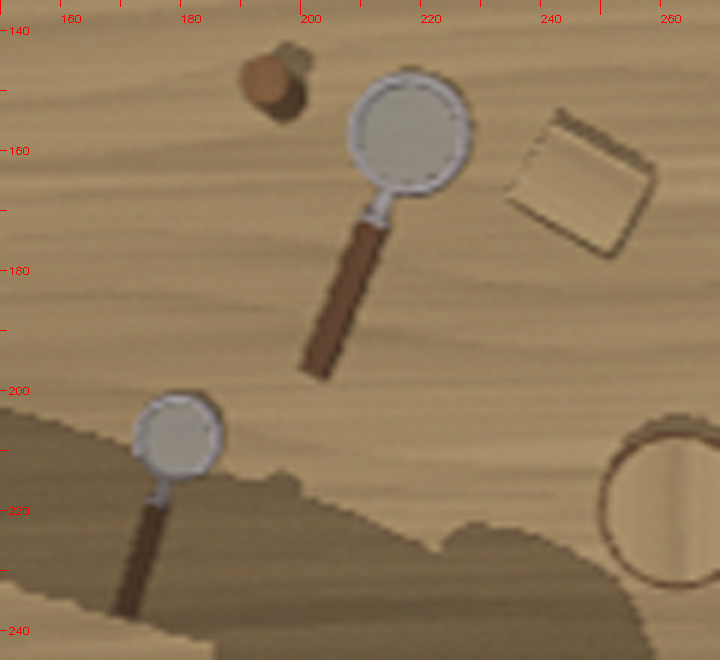

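View pics/sl.png

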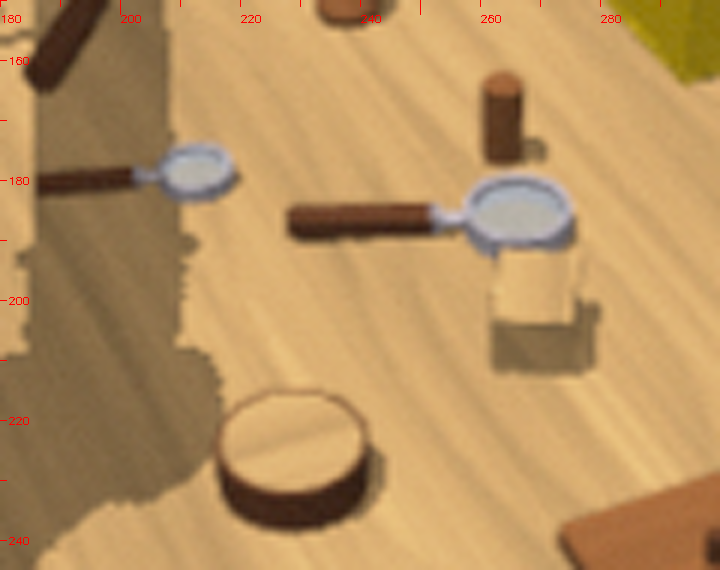

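```bash
python3 - <<'E'
from h import *
np.set_printoptions(precision=4,suppress=True)
t=env.read_camera("top");s=env.read_camera("side")
c=onz(t,[(293.8,125.2),(351.8,124.2),(354,185),(295.2,186.3)],.018); print("corners",c)
print("edges",np.linalg.norm(np.diff(np.vstack([c,c[:1]]),axis=0),axis=1)); C=c.mean(0)
ex=(c[0]+c[1]-c[2]-c[3])[:2]; ey=(c[0]+c[3]-c[1]-c[2])[:2]
a1=np.arctan2(ex[1],ex[0]);a2=np.arctan2(-ey[0],ey[1]);print("C",C,"yaw",np.degrees([a1,a2]))
print("button top",onz(t,[(325.5,152.8)],.048),"side",onz(s,[(315.5,240.5)],.048))
print("button tri",tri(t,(325.5,152.8),s,(315.5,240.5)))
cs=onz(s,[(273,239.5),(303,282.5),(359,259.5)],.018);print("side corners",cs)
a=(a1+a2)/2;Rm=np.array([[np.cos(a),-np.sin(a)],[np.sin(a),np.cos(a)]])
B=onz(t,[(325.5,152.8)],.048)[0,:2]
post=B+Rm@[.078,.074];print("post",post)
for z in (.115,.13,.14,.15,.16,.17): print(z,proj(t,[[*post,z]])[0],proj(s,[[*post,z]])[0])
print("post top",proj(t,[[*post,.19]])[0],proj(s,[[*post,.19]])[0])
print("collar tri",tri(t,(303.3,117.8),s,(329.3,189)))
print("latch tab tri",tri(t,(331.5,131),s,(329,195)))
print("catch",B+Rm@[.028,-.066],"piv",B+Rm@[.028,.07])
print("lens",tri(t,(217.8,157.2),s,(264.6,186)),onz(t,[(217.8,157.2)],.016),onz(s,[(264.6,185)],.018))
# handle top face: rear end, front end
print("handle",onz(t,[(202,197.5),(212.2,172)],.018))
print("handle side",onz(s,[(226.5,185),(250,185)],.018))
print("grip",)
E
```

```text
corners [[ 0.6943 -0.1018  0.018 ]
 [ 0.691  -0.2805  0.018 ]
 [ 0.5025 -0.2778  0.018 ]
 [ 0.504  -0.0991  0.018 ]]
edges [0.1787 0.1885 0.1787 0.1903]
C [ 0.5979 -0.1898  0.018 ] yaw [-0.8074 -0.7862]
button top [[ 0.5993 -0.1908  0.048 ]] side [[ 0.5961 -0.1942  0.048 ]]
button tri (array([ 0.5993, -0.1912,  0.0438]), np.float64(0.0014573188521647326))
side corners [[ 0.5012 -0.1134  0.018 ]
 [ 0.5011 -0.2893  0.018 ]
 [ 0.6866 -0.2877  0.018 ]]
post [ 0.6783 -0.1179]
0.115 [302.2282 121.8266] [327.7073 199.258 ]
0.13 [302.7527 120.4051] [328.307  195.4098]
0.14 [303.1111 119.4336] [328.712  192.8098]
0.15 [303.4769 118.4423] [329.1212 190.1818]
0.16 [303.8501 117.4306] [329.5347 187.5253]
0.17 [304.2311 116.398 ] [329.9525 184.8398]
post top [305.0173 114.267 ] [330.8013 179.3801]
collar tri (array([ 0.679 , -0.117 ,  0.1536]), np.float64(0.00014111445397298815))
latch tab tri (array([ 0.6286, -0.1828,  0.1996]), np.float64(0.0008969279400930462))
catch [ 0.6263 -0.2572] piv [ 0.6282 -0.1212]
lens (array([0.6022, 0.1395, 0.0034]), np.float64(0.004673936703976084)) [[0.6023 0.1369 0.016 ]] [[0.5941 0.129  0.018 ]]
handle [[0.4784 0.1879 0.018 ]
 [0.5563 0.1549 0.018 ]]
handle side [[0.4747 0.1855 0.018 ]
 [0.5484 0.1507 0.018 ]]
grip
```

```bash
cat > plan.py <<'E'
# usage: plan.py x y z yaw ncalls opening [from x y z yaw] -> prints rows for each call (deltas) 
import sys,json,os
import numpy as np
from scipy.spatial.transform import Rotation as R
f="cmd.json"
st=json.load(open(f)) if os.path.exists(f) else [.279,.587,.223,64.63]
x,y,z,yaw=map(float,sys.argv[1:5]);n=int(sys.argv[5]);op=float(sys.argv[6])
s=np.array(st);e=np.array([x,y,z,yaw])
def Rm(a): return R.from_euler('xyz',[180,0,a],degrees=True)
cur=s.copy()
for k in range(n):
    tgt=s+(e-s)*(k+1)/n
    d=Rm(cur[3]).inv().apply(tgt[:3]-cur[:3]); w=(Rm(cur[3]).inv()*Rm(tgt[3])).as_rotvec()
    rows=[]
    for i in range(1,6):
        dd=np.round(d*i/5,4);ww=round(w[2]*i/5,4); rows.append([dd.tolist(),[0,0,ww],op])
    print(json.dumps(rows).replace(" ",""), "per row mm",round(np.linalg.norm(d)*200,1),"deg",round(np.degrees(w[2])/5,2))
    cur=np.r_[cur[:3]+Rm(cur[3]).apply(dd),cur[3]-np.degrees(ww)]
print("end",cur.round(4)); json.dump(cur.tolist(),open(f,"w"))
E
python3 plan.py .43 .27 .25 50 2 0.0; python3 plan.py .6240 -.140 .24 0 3 0.0
```

```text
[[[-0.0222,0.0272,-0.0027],[0,0,0.0255],0.0],[[-0.0443,0.0545,-0.0054],[0,0,0.0511],0.0],[[-0.0665,0.0817,-0.0081],[0,0,0.0766],0.0],[[-0.0887,0.1089,-0.0108],[0,0,0.1021],0.0],[[-0.1109,0.1361,-0.0135],[0,0,0.1277],0.0]] per row mm 35.2 deg 1.46
[[[-0.0185,0.0298,-0.0027],[0,0,0.0255],0.0],[[-0.037,0.0597,-0.0054],[0,0,0.0511],0.0],[[-0.0556,0.0895,-0.0081],[0,0,0.0766],0.0],[[-0.0741,0.1193,-0.0108],[0,0,0.1021],0.0],[[-0.0926,0.1492,-0.0135],[0,0,0.1276],0.0]] per row mm 35.2 deg 1.46
end [ 0.43    0.27    0.25   50.0024]
[[[-0.0126,0.0275,0.0007],[0,0,0.0582],0.0],[[-0.0253,0.0549,0.0013],[0,0,0.1164],0.0],[[-0.0379,0.0824,0.002],[0,0,0.1745],0.0],[[-0.0505,0.1099,0.0027],[0,0,0.2327],0.0],[[-0.0631,0.1374,0.0033],[0,0,0.2909],0.0]] per row mm 30.2 deg 3.33
[[[-0.0042,0.0299,0.0007],[0,0,0.0582],0.0],[[-0.0084,0.0599,0.0013],[0,0,0.1164],0.0],[[-0.0127,0.0898,0.002],[0,0,0.1745],0.0],[[-0.0169,0.1197,0.0027],[0,0,0.2327],0.0],[[-0.0211,0.1497,0.0034],[0,0,0.2909],0.0]] per row mm 30.2 deg 3.33
[[[0.0045,0.0299,0.0007],[0,0,0.0582],0.0],[[0.0091,0.0598,0.0013],[0,0,0.1164],0.0],[[0.0136,0.0897,0.002],[0,0,0.1745],0.0],[[0.0182,0.1196,0.0026],[0,0,0.2327],0.0],[[0.0227,0.1495,0.0033],[0,0,0.2909],0.0]] per row mm 30.2 deg 3.33
end [ 6.240e-01 -1.401e-01  2.400e-01  4.000e-04]
```

>>> send_rows(
  steps=[
    [[-0.0222,0.0272,-0.0027],[0,0,0.0255],0.0],
    [[-0.0443,0.0545,-0.0054],[0,0,0.0511],0.0],
    [[-0.0665,0.0817,-0.0081],[0,0,0.0766],0.0],
    [[-0.0887,0.1089,-0.0108],[0,0,0.1021],0.0],
    [[-0.1109,0.1361,-0.0135],[0,0,0.1277],0.0],
  ],
  grip_force=20,
)

```text
time_s: 0.77
tool_pos: [0.3545, 0.4272, 0.2363]
tool_rot: [180.0, -0.0, 57.3]
force: [0.3, -0.7, -0.4]
grip_width: 0.0616
```

>>> send_rows(
  steps=[
    [[-0.0185,0.0298,-0.0027],[0,0,0.0255],0.0],
    [[-0.037,0.0597,-0.0054],[0,0,0.0511],0.0],
    [[-0.0556,0.0895,-0.0081],[0,0,0.0766],0.0],
    [[-0.0741,0.1193,-0.0108],[0,0,0.1021],0.0],
    [[-0.0926,0.1492,-0.0135],[0,0,0.1276],0.0],
  ],
)

```text
time_s: 1.18
tool_pos: [0.43, 0.2686, 0.25]
tool_rot: [-180.0, -0.0, 49.9]
force: [1.4, -0.4, -0.0]
grip_width: 0.0285
```

```bash
python3 - <<'E'
from h import *
w=env.read_camera("wrist"); cv2.imwrite("pics/w1.png",w["pixels"][:,:,::-1]);o=env.get_obs();print(o["tool_pos"],o["tool_rot"],o["grip_width"],w["position"],w["rotation"])
E
```

```text
[0.43462842 0.26047497 0.2508439 ] [1.79722654e+02 6.60463560e-03 4.92699092e+01] 0.024440597388332 [0.37922583 0.31109752 0.41206543] [-1.42954637e+01 -3.79635850e-02  4.99806569e+01]
```

View pics/w1.png

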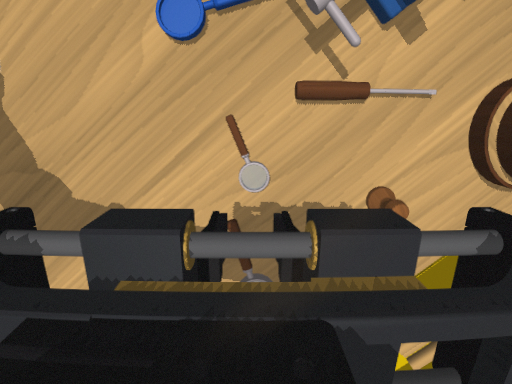

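The wrist view shows the small loupe at (253,177). The larger one is hidden behind the gripper at (255,280), so I'll carry on to the latch.

>>> send_rows(
  steps=[
    [[-0.0126,0.0275,0.0007],[0,0,0.0582],0.0],
    [[-0.0253,0.0549,0.0013],[0,0,0.1164],0.0],
    [[-0.0379,0.0824,0.002],[0,0,0.1745],0.0],
    [[-0.0505,0.1099,0.0027],[0,0,0.2327],0.0],
    [[-0.0631,0.1374,0.0033],[0,0,0.2909],0.0],
  ],
)

```text
time_s: 1.65
tool_pos: [0.4946, 0.1325, 0.2465]
tool_rot: [-180.0, -0.0, 33.2]
force: [-0.5, -0.3, -0.2]
grip_width: 0.0011
```

>>> send_rows(
  steps=[
    [[-0.0042,0.0299,0.0007],[0,0,0.0582],0.0],
    [[-0.0084,0.0599,0.0013],[0,0,0.1164],0.0],
    [[-0.0127,0.0898,0.002],[0,0,0.1745],0.0],
    [[-0.0169,0.1197,0.0027],[0,0,0.2327],0.0],
    [[-0.0211,0.1497,0.0034],[0,0,0.2909],0.0],
  ],
)

```text
time_s: 2.07
tool_pos: [0.5594, -0.0041, 0.243]
tool_rot: [-180.0, -0.0, 16.5]
force: [0.4, -0.8, 0.1]
grip_width: 0.0007
```

>>> send_rows(
  steps=[
    [[0.0065,0.0399,0.0007],[0,0,0.0782],0.0],
    [[0.0121,0.0778,0.0013],[0,0,0.1464],0.0],
    [[0.0176,0.1117,0.002],[0,0,0.2145],0.0],
    [[0.0212,0.1376,0.0026],[0,0,0.2627],0.0],
    [[0.0227,0.1495,0.0033],[0,0,0.2909],0.0],
  ],
)

```text
time_s: 2.48
tool_pos: [0.6239, -0.1443, 0.2394]
tool_rot: [179.8, -0.0, -0.4]
force: [-0.7, 0.4, -0.8]
grip_width: 0.0001
```

```bash
python3 - <<'E'
from h import *
t=env.read_camera("top");s=env.read_camera("side");o=env.get_obs();print(o["tool_pos"],o["tool_rot"],o["grip_width"])
crop(s["pixels"],255,375,120,280,3,"pics/s2.png")
crop(t["pixels"],265,385,90,200,5,"pics/t2.png")
w=env.read_camera("wrist"); cv2.imwrite("pics/w2.png",w["pixels"][:,:,::-1])
E
```

```text
[ 0.62336909 -0.14215671  0.23902148] [ 1.79917863e+02  5.70822374e-02 -2.22458698e-01] 0.00027436334161920343
```

View pics/s2.png

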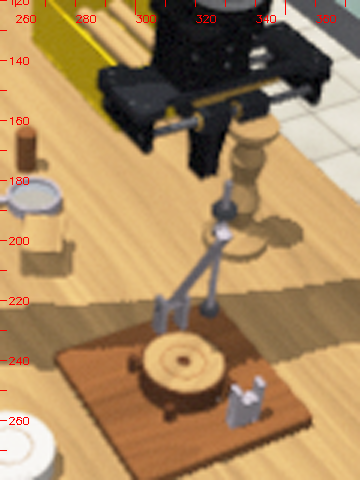

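View pics/w2.png

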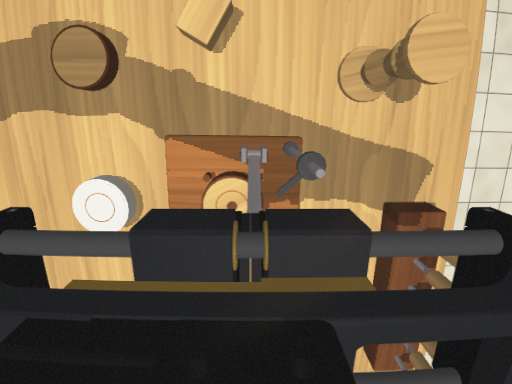

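The side view shows the closed fingers at (322,172), above and behind the strap's tab at (326,197). The wrist view shows the collar at (311,165). I'll measure that more closely.

```bash
python3 - <<'E'
from h import *
np.set_printoptions(precision=4,suppress=True)
w=env.read_camera("wrist");s=env.read_camera("side");t=env.read_camera("top")
print(w["position"],w["rotation"])
crop(w["pixels"],225,345,120,225,6,"pics/w3.png")
for n,pw,ps,pt in [("collar",(311,165),(329.3,189),(303.3,117.8))]:
    print(n,tri(w,pw,s,ps),tri(w,pw,t,pt))
print("post top tri",tri(w,(320,173),s,(330,180.5)))
print("board corners w",onz(w,[(164.5,136),(301,135.5)],.018))
print("side post top, tri w",tri(t,(305,114.5),s,(330,180.5)))
E
```

```text
[ 0.6242 -0.0731  0.4012] [-14.2803   0.076    0.031 ]
collar (array([ 0.6795, -0.1158,  0.1524]), np.float64(0.0007256154854942607)) (array([ 0.6824, -0.1182,  0.1397]), np.float64(0.0012289852512375131))
post top tri (array([ 0.6786, -0.116 ,  0.1848]), np.float64(0.0019146050210157141))
board corners w [[ 0.5068 -0.0984  0.018 ]
 [ 0.6931 -0.0979  0.018 ]]
side post top, tri w (array([ 0.6776, -0.1177,  0.1864]), np.float64(0.0023486213793939377))
```

View pics/w3.png

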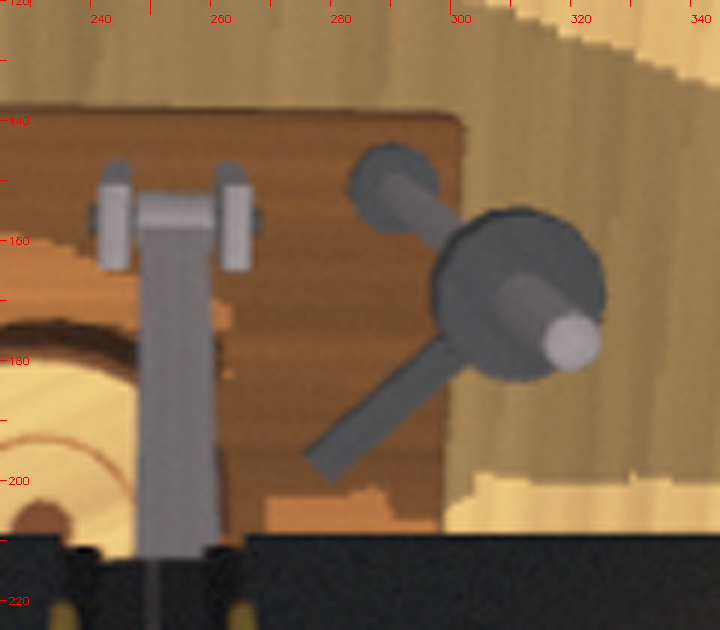

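>>> send_rows(
  steps=[
    [[0,0.002,0.012],[0,0,0],0.0],
    [[0,0.004,0.027],[0,0,0],0.0],
    [[0,0.006,0.04],[0,0,0],0.0],
    [[0,0.008,0.05],[0,0,0],0.0],
    [[0,0.01,0.055],[0,0,0],0.0],
  ],
)

```text
time_s: 3.2
tool_pos: [0.6224, -0.1489, 0.1822]
tool_rot: [-180.0, 0.2, 0.1]
force: [0.8, 0.0, -0.6]
grip_width: 0.0004
```

>>> send_rows(
  steps=[
    [[0,0.007,0.001],[0,0,0],0.0],
    [[0,0.015,0.003],[0,0,0],0.0],
    [[0,0.026,0.011],[0,0,0],0.0],
    [[0,0.037,0.019],[0,0,0],0.0],
    [[0,0.0465,0.0265],[0,0,0],0.0],
  ],
)

```text
time_s: 3.62
tool_pos: [0.6235, -0.1985, 0.1578]
tool_rot: [180.0, -0.1, -0.1]
force: [0.9, -0.4, 0.3]
grip_width: 0.0007
```

```bash
python3 - <<'E'
from h import *
t=env.read_camera("top");s=env.read_camera("side");o=env.get_obs();print(o["tool_pos"],o["force"])
crop(s["pixels"],255,375,120,280,4,"pics/s4.png")
E
```

```text
[ 0.62183883 -0.19956704  0.15634078] [-0.93168784  0.11730806 -0.59137359]
```

View pics/s4.png

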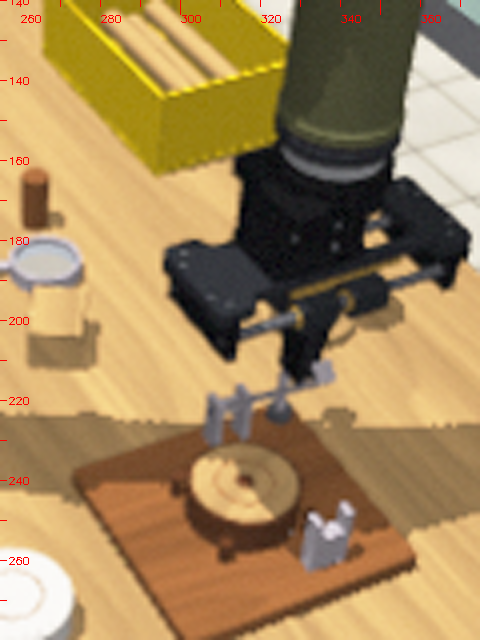

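The strap is moving down ahead of the finger, its tip now at (333,213). I'll keep following the arc.

>>> send_rows(
  steps=[
    [[0,0.01,0.013],[0,0,0],0.0],
    [[0,0.019,0.026],[0,0,0],0.0],
    [[0,0.0255,0.04],[0,0,0],0.0],
    [[0,0.03,0.054],[0,0,0],0.0],
    [[0,0.0335,0.0685],[0,0,0],0.0],
  ],
)

```text
time_s: 4.13
tool_pos: [0.6229, -0.2307, 0.0876]
tool_rot: [180.0, 0.1, -0.0]
force: [-0.3, -0.6, -0.7]
grip_width: 0.0006
```

>>> send_rows(
  steps=[
    [[0,0.0005,0.01],[0,0,0],0.0],
    [[0,0.0005,0.019],[0,0,0],0.0],
    [[0,0.0005,0.027],[0,0,0],0.0],
    [[0,0.0005,0.032],[0,0,0],0.0],
    [[0,0.0005,0.035],[0,0,0],0.0],
  ],
)

```text
time_s: 4.55
tool_pos: [0.6235, -0.2296, 0.056]
tool_rot: [-179.9, 0.0, 0.0]
force: [-8.1, 3.2, 22.3]
grip_width: 0.0005
```

```bash
python3 - <<'E'
from h import *
t=env.read_camera("top");s=env.read_camera("side");o=env.get_obs();print(o["tool_pos"],o["force"])
crop(s["pixels"],255,375,120,280,4,"pics/s5.png")
E
```

```text
[ 0.62340214 -0.22954016  0.05634391] [-6.2547626   3.078352    9.57032966]
```

View pics/s5.png

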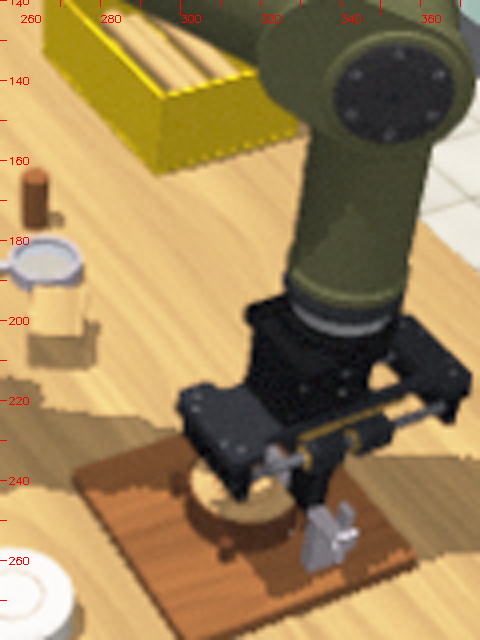

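The fingertip stopped at z = 0.056, the height of the closed strap's top, with firm force. I'll press briefly, then lift and look.

>>> send_rows(
  steps=[
    [[0,0,0.001],[0,0,0],0.0],
    [[0,0,0.001],[0,0,0],0.0],
    [[0,0,0.001],[0,0,0],0.0],
    [[0,0,0.0],[0,0,0],0.0],
    [[0,0,-0.004],[0,0,0],0.0],
  ],
)

```text
time_s: 5.07
tool_pos: [0.6236, -0.2295, 0.059]
tool_rot: [-180.0, -0.0, 0.0]
force: [-0.4, 0.2, -0.1]
grip_width: 0.0006
```

>>> send_rows(
  steps=[
    [[0,0,-0.02],[0,0,0],0.03],
    [[0,0,-0.055],[0,0,0],0.03],
    [[0,0,-0.095],[0,0,0],0.03],
    [[0,0,-0.13],[0,0,0],0.03],
    [[0,0,-0.161],[0,0,0],0.03],
  ],
)

```text
time_s: 5.48
tool_pos: [0.6243, -0.2301, 0.2226]
tool_rot: [180.0, -0.2, 0.0]
force: [1.0, 0.3, -0.4]
grip_width: 0.0251
```

```bash
python3 - <<'E'
from h import *
t=env.read_camera("top");s=env.read_camera("side");w=env.read_camera("wrist");o=env.get_obs();print(o["tool_pos"],o["force"],o["time_s"])
crop(s["pixels"],255,375,150,285,4,"pics/s6.png")
cv2.imwrite("pics/w6.png",w["pixels"][:,:,::-1])
E
```

```text
[ 0.62556878 -0.23080387  0.22338884] [-0.33656903  0.74277744 -0.75478717] 5.6333
```

View pics/s6.png

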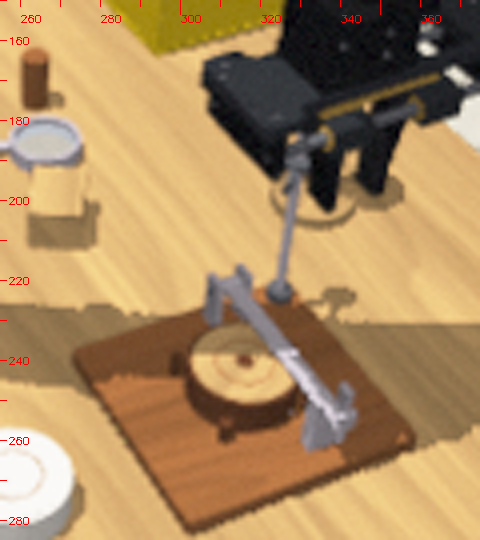

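View pics/w6.png

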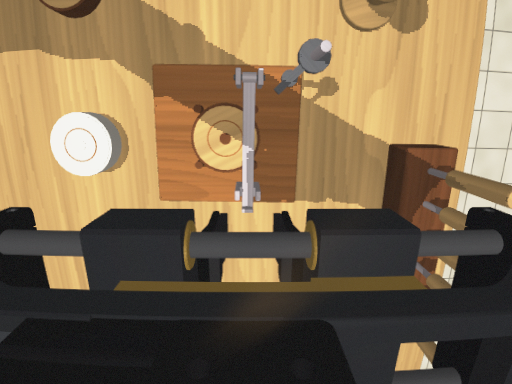

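The latch is down in its catch: the strap's end lies between the prongs at (343,250), and the slice hasn't moved. Next I'll measure the button and collar from this wrist view, then go to the loupe.

```bash
echo "[0.624,-0.2306,0.220,0.0]">cmd.json; python3 - <<'E'
from h import *
np.set_printoptions(precision=4,suppress=True)
w=env.read_camera("wrist");s=env.read_camera("side");t=env.read_camera("top")
np.save("w7.npy",w,allow_pickle=True); cv2.imwrite("pics/w7full.png",w["pixels"][:,:,::-1])
crop(w["pixels"],145,335,35,215,4,"pics/w7.png")
print(w["position"],w["rotation"],env.get_obs()["tool_pos"])
E
python3 plan.py .635 .12 .25 67.5 3 0.05
```

```text
[ 0.6251 -0.1641  0.3854] [-14.3968  -0.3932   0.0768] [ 0.6231 -0.2295  0.2182]
[[[0.0007,-0.0234,-0.002],[0,0,-0.0785],0.05],[[0.0015,-0.0467,-0.004],[0,0,-0.1571],0.05],[[0.0022,-0.0701,-0.006],[0,0,-0.2356],0.05],[[0.0029,-0.0935,-0.008],[0,0,-0.3142],0.05],[[0.0037,-0.1169,-0.01],[0,0,-0.3927],0.05]] per row mm 23.5 deg -4.5
[[[0.0096,-0.0213,-0.002],[0,0,-0.0785],0.05],[[0.0192,-0.0426,-0.004],[0,0,-0.1571],0.05],[[0.0288,-0.0639,-0.006],[0,0,-0.2356],0.05],[[0.0385,-0.0852,-0.008],[0,0,-0.3142],0.05],[[0.0481,-0.1065,-0.01],[0,0,-0.3927],0.05]] per row mm 23.5 deg -4.5
[[[0.017,-0.016,-0.002],[0,0,-0.0785],0.05],[[0.0341,-0.032,-0.004],[0,0,-0.1571],0.05],[[0.0511,-0.0481,-0.006],[0,0,-0.2356],0.05],[[0.0682,-0.0641,-0.008],[0,0,-0.3142],0.05],[[0.0852,-0.0801,-0.01],[0,0,-0.3927],0.05]] per row mm 23.5 deg -4.5
end [ 0.635   0.12    0.25   67.5002]
```

View pics/w7.png

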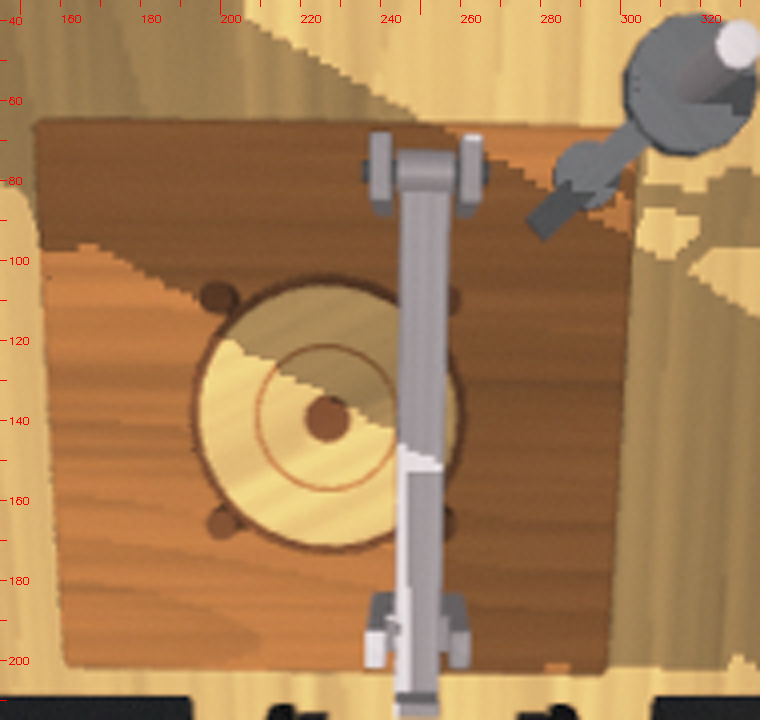

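```bash
python3 - <<'E'
from h import *
np.set_printoptions(precision=4,suppress=True)
w=np.load("w7.npy",allow_pickle=True).item()
c=onz(w,[(153.5,65),(303.5,66.5),(296.5,203),(161.5,201.5)],.018);print(c,c.mean(0))
print(np.linalg.norm(np.diff(np.vstack([c,c[:1]]),axis=0),axis=1))
ey=(c[0]+c[1]-c[2]-c[3]);print("yaw",np.degrees(np.arctan2(-ey[0],ey[1])))
print("button",onz(w,[(226.5,139)],.048))
C=c.mean(0)[:2];a=np.radians(-.5);Rm=np.array([[np.cos(a),-np.sin(a)],[np.sin(a),np.cos(a)]])
post=C+Rm@[.078,.074];print("post",post)
for z in (.145,.15,.155,.16,.165,.17,.19):
    # outline circle of collar top at z
    p=proj(w,[[post[0]+.013*np.cos(q),post[1]+.013*np.sin(q),z] for q in np.linspace(0,6.28,40)])
    print(z,p.min(0),p.max(0),p.mean(0), proj(w,[[*post,z]])[0])
E
```

```text
[[ 0.5075 -0.1013  0.018 ]
 [ 0.694  -0.1034  0.018 ]
 [ 0.6922 -0.2809  0.018 ]
 [ 0.5052 -0.2786  0.018 ]] [ 0.5997 -0.1911  0.018 ]
[0.1865 0.1775 0.1871 0.1774]
yaw -0.6747283193310237
button [[ 0.5993 -0.1909  0.048 ]]
post [ 0.6784 -0.1177]
0.145 [297.8782  40.9729] [329.6984  74.7846] [314.193  57.986] [313.833   58.0342]
0.15 [298.9719  39.3321] [331.4764  73.898 ] [315.6387  56.7267] [315.2723  56.7762]
0.155 [300.1142  37.6189] [333.3328  72.9728] [317.1483  55.4122] [316.7755  55.4629]
0.16 [301.3087  35.8285] [335.2726  72.0064] [318.7263  54.0386] [318.3468  54.0907]
0.165 [302.5589  33.9555] [337.3017  70.996 ] [320.3773  52.6021] [319.991   52.6556]
0.17 [303.8687  31.9943] [339.4262  69.9384] [322.1065  51.0983] [321.7132  51.1531]
0.19 [309.7985  23.1321] [349.0245  65.1658] [329.9255  44.307 ] [329.503   44.3668]
```

>>> send_rows(
  steps=[
    [[0.0007,-0.0134,-0.002],[0,0,-0.0585],0.05],
    [[0.0015,-0.0367,-0.004],[0,0,-0.1371],0.05],
    [[0.0022,-0.0651,-0.006],[0,0,-0.2256],0.05],
    [[0.0029,-0.0915,-0.008],[0,0,-0.3142],0.05],
    [[0.0037,-0.1169,-0.01],[0,0,-0.3927],0.05],
  ],
)

```text
time_s: 6.2
tool_pos: [0.6263, -0.1114, 0.2275]
tool_rot: [-179.9, 0.2, 22.8]
force: [-0.1, 0.1, -0.9]
grip_width: 0.0486
```

>>> send_rows(
  steps=[
    [[0.0096,-0.0213,-0.002],[0,0,-0.0785],0.05],
    [[0.0192,-0.0426,-0.004],[0,0,-0.1571],0.05],
    [[0.0288,-0.0639,-0.006],[0,0,-0.2356],0.05],
    [[0.0385,-0.0852,-0.008],[0,0,-0.3142],0.05],
    [[0.0481,-0.1065,-0.01],[0,0,-0.3927],0.05],
  ],
)

```text
time_s: 6.62
tool_pos: [0.6299, 0.0049, 0.2376]
tool_rot: [-179.9, 0.1, 45.2]
force: [0.8, 0.1, -0.5]
grip_width: 0.05
```

>>> send_rows(
  steps=[
    [[0.017,-0.016,-0.002],[0,0,-0.0785],0.05],
    [[0.0341,-0.032,-0.004],[0,0,-0.1571],0.05],
    [[0.0531,-0.0501,-0.006],[0,0,-0.2456],0.05],
    [[0.0732,-0.0691,-0.008],[0,0,-0.3342],0.05],
    [[0.0852,-0.0801,-0.01],[0,0,-0.3927],0.05],
  ],
)

```text
time_s: 7.03
tool_pos: [0.6332, 0.1248, 0.2473]
tool_rot: [-179.8, 0.0, 68.0]
force: [-1.0, 0.7, -0.2]
grip_width: 0.0501
```

>>> send_rows(
  steps=[
    [[0,0,0],[0,0,0],0.05],
    [[0,0,0],[0,0,0],0.05],
    [[0,0,0],[0,0,0],0.05],
    [[0,0,0],[0,0,0],0.05],
    [[0,0,0],[0,0,0],0.05],
  ],
)

```text
time_s: 7.45
tool_pos: [0.6345, 0.1184, 0.2492]
tool_rot: [-180.0, 0.0, 67.3]
force: [1.0, 0.2, -0.1]
grip_width: 0.0501
```

```bash
python3 - <<'E'
from h import *
w=env.read_camera("wrist");np.save("w8.npy",w,allow_pickle=True)
cv2.imwrite("pics/w8.png",w["pixels"][:,:,::-1]);o=env.get_obs();print(o["tool_pos"],o["tool_rot"],w["position"])
crop(w["pixels"],180,330,40,220,4,"pics/w8c.png")
E
```

```text
[0.63456264 0.11870836 0.24941126] [1.79998383e+02 2.85238868e-02 6.73516269e+01] [0.57332012 0.1437163  0.41132864]
```

View pics/w8.png

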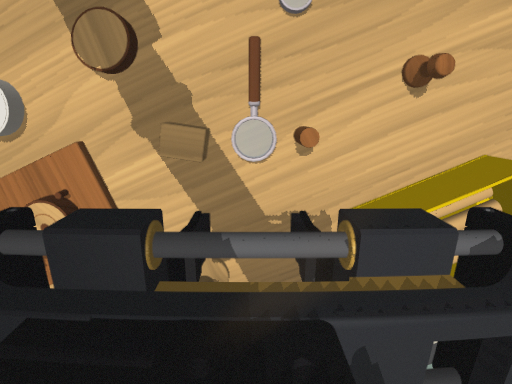

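View pics/w8c.png

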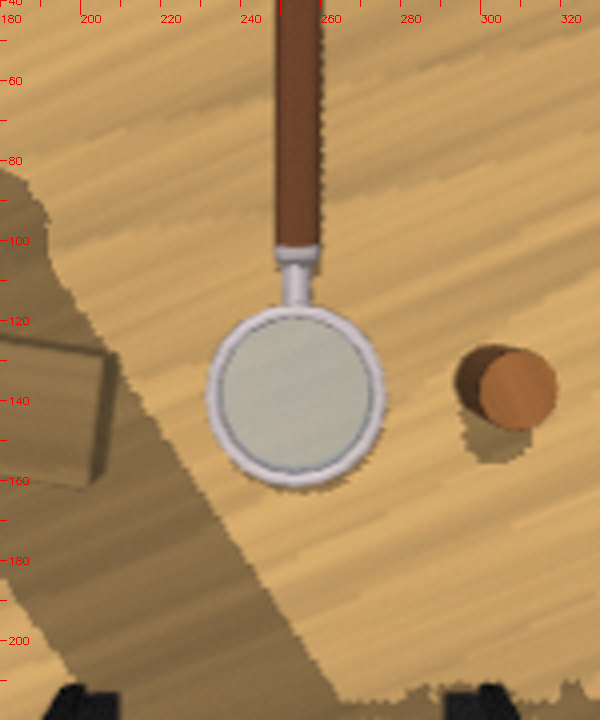

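The wrist view shows the loupe whole: lens centre (253.8,138.8) and handle from (254,101) to (254.5,37). I'll turn that into a grip pose.

```bash
python3 - <<'E'
from h import *
np.set_printoptions(precision=4,suppress=True)
w=np.load("w8.npy",allow_pickle=True).item()
L=onz(w,[(253.8,138.8)],.014)[0]; H=onz(w,[(254.4,37),(254.2,101.5)],.018)
# handle by mask centre line
im=w["pixels"].astype(int); 
hsv=cv2.cvtColor(w["pixels"],cv2.COLOR_RGB2HSV)
print("lens",L,"handle",H, "len",np.linalg.norm(H[0]-H[1]),np.linalg.norm(L[:2]-H[0,:2]))
d=L[:2]-H[0,:2];print("yaw",np.degrees(np.arctan2(d[1],d[0])), np.degrees(np.arctan2(*(H[1]-H[0])[[1,0]])))
u=d/np.linalg.norm(d);print("grip from lens",L[:2]-.075*u,"from rear",H[0,:2]+.06*u)
E
```

```text
lens [0.6034 0.1366 0.014 ] handle [[0.4814 0.1879 0.018 ]
 [0.5568 0.1564 0.018 ]] len 0.08176535082117882 0.13240722363497384
yaw -22.792557515437654 -22.65039861535711
grip from lens [0.5343 0.1656] from rear [0.5367 0.1646]
```

```bash
python3 plan.py .535 .165 .15 67.3 1 0.05;python3 plan.py .535 .165 .045 67.3 1 0.05
```

```text
[[[0.0007,-0.0219,0.02],[0,0,0.0007],0.05],[[0.0013,-0.0438,0.04],[0,0,0.0014],0.05],[[0.002,-0.0658,0.06],[0,0,0.0021],0.05],[[0.0027,-0.0877,0.08],[0,0,0.0028],0.05],[[0.0033,-0.1096,0.1],[0,0,0.0035],0.05]] per row mm 29.7 deg 0.04
end [ 0.535   0.165   0.15   67.2996]
[[[0.0,-0.0,0.021],[0,0,-0.0],0.05],[[0.0,-0.0,0.042],[0,0,-0.0],0.05],[[0.0,-0.0,0.063],[0,0,-0.0],0.05],[[0.0,-0.0,0.084],[0,0,-0.0],0.05],[[0.0,-0.0,0.105],[0,0,-0.0],0.05]] per row mm 21.0 deg -0.0
end [5.35000e-01 1.65000e-01 4.50000e-02 6.72996e+01]
```

>>> send_rows(
  steps=[
    [[0.0007,-0.0219,0.02],[0,0,0.0007],0.05],
    [[0.0013,-0.0438,0.04],[0,0,0.0014],0.05],
    [[0.002,-0.0688,0.06],[0,0,0.0021],0.05],
    [[0.0027,-0.0937,0.08],[0,0,0.0028],0.05],
    [[0.0033,-0.1096,0.1],[0,0,0.0035],0.05],
  ],
)

```text
time_s: 7.92
tool_pos: [0.5324, 0.1659, 0.1488]
tool_rot: [-179.9, -0.0, 67.3]
force: [0.3, 0.4, -0.7]
grip_width: 0.0498
```

>>> send_rows(
  steps=[
    [[0,0,0.021],[0,0,0],0.05],
    [[0,0,0.045],[0,0,0],0.05],
    [[0,0,0.07],[0,0,0],0.05],
    [[0,0,0.09],[0,0,0],0.05],
    [[0,0,0.105],[0,0,0],0.05],
  ],
)

```text
time_s: 8.33
tool_pos: [0.5336, 0.1643, 0.0427]
tool_rot: [-179.9, 0.1, 67.2]
force: [-0.5, -0.9, -0.0]
grip_width: 0.0503
```

```bash
python3 - <<'E'
from h import *
w=env.read_camera("wrist");s=env.read_camera("side");o=env.get_obs();print(o["tool_pos"],o["tool_rot"])
crop(s["pixels"],180,300,120,240,5,"pics/s9.png")
crop(w["pixels"],150,350,100,290,3,"pics/w9.png")
E
```

```text
[0.53241353 0.16385756 0.04198091] [-179.79363345    0.22586362   67.22637511]
```

View pics/s9.png

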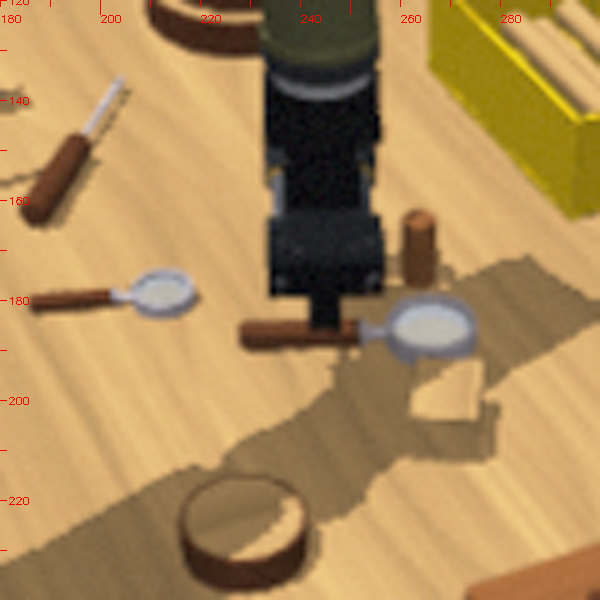

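View pics/w9.png

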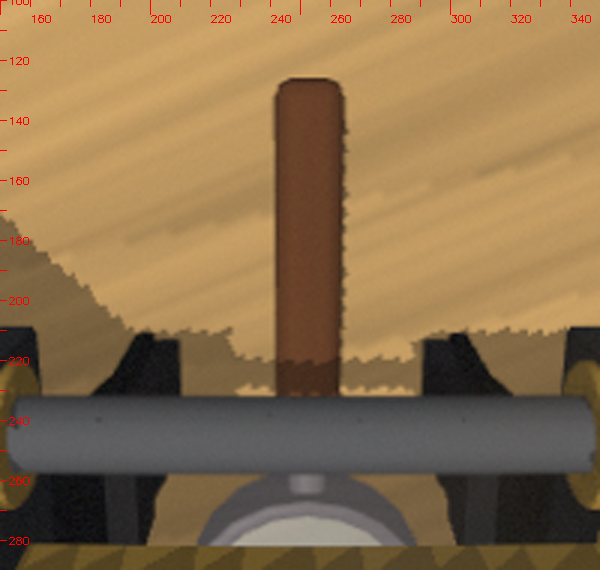

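The handle is centred between the fingers (u≈250). Now the descent.

>>> send_rows(
  steps=[
    [[0,0,0.013],[0,0,0],0.05],
    [[0,0,0.025],[0,0,0],0.05],
    [[0,0,0.033],[0,0,0],0.05],
    [[0,0,0.037],[0,0,0],0.05],
    [[0,0,0.038],[0,0,0],0.05],
  ],
)

```text
time_s: 8.85
tool_pos: [0.5341, 0.1651, 0.006]
tool_rot: [-180.0, 0.0, 67.3]
force: [0.1, 0.9, -0.6]
grip_width: 0.0502
```

>>> send_rows(
  steps=[
    [[0,0,0.001],[0,0,0],0.05],
    [[0,0,0.002],[0,0,0],0.035],
    [[0,0,0.003],[0,0,0],0.02],
    [[0,0,0.003],[0,0,0],0.0],
    [[0,0,0.003],[0,0,0],0.0],
  ],
  grip_force=30,
)

```text
time_s: 9.27
tool_pos: [0.5347, 0.1654, 0.0038]
tool_rot: [180.0, -0.0, 67.3]
force: [-0.0, 0.3, 0.6]
grip_width: 0.031
```

>>> send_rows(
  steps=[
    [[0,0,0],[0,0,0],0.0],
    [[0,0,0],[0,0,0],0.0],
    [[0,0,0],[0,0,0],0.0],
    [[0,0,0],[0,0,0],0.0],
    [[0,0,0],[0,0,0],0.0],
  ],
)

```text
time_s: 9.68
tool_pos: [0.5346, 0.1654, 0.0037]
tool_rot: [180.0, -0.0, 67.3]
force: [-0.4, 0.2, 1.7]
grip_width: 0.0157
```

Gripped, with the opening at 15.7 mm. Lifting.

>>> send_rows(
  steps=[
    [[0,0,-0.005],[0,0,0],0.0],
    [[0,0,-0.014],[0,0,0],0.0],
    [[0,0,-0.026],[0,0,0],0.0],
    [[0,0,-0.038],[0,0,0],0.0],
    [[0,0,-0.046],[0,0,0],0.0],
  ],
)

```text
time_s: 10.1
tool_pos: [0.5356, 0.1657, 0.052]
tool_rot: [179.9, -0.1, 67.3]
force: [-0.1, -0.0, -0.8]
grip_width: 0.0159
```

```bash
python3 - <<'E'
from h import *
s=env.read_camera("side");o=env.get_obs();print(o["tool_pos"],o["tool_rot"],o["grip_width"],o["force"])
crop(s["pixels"],180,300,120,240,5,"pics/s10.png")
E
echo "[0.535,0.165,0.050,67.3]">cmd.json
python3 plan.py .535 .160 .21 67.3 1 0; python3 plan.py .531 -.162 .21 67.3 2 0
```

```text
[0.53656348 0.16603132 0.05331189] [179.79815057  -0.21961519  67.29141086] 0.01575821308510605 [ 0.3528498  -0.01009696 -0.03344749]
[[[-0.0009,0.0004,-0.032],[0,0,0.0],0.0],[[-0.0018,0.0008,-0.064],[0,0,0.0],0.0],[[-0.0028,0.0012,-0.096],[0,0,0.0],0.0],[[-0.0037,0.0015,-0.128],[0,0,0.0],0.0],[[-0.0046,0.0019,-0.16],[0,0,0.0],0.0]] per row mm 32.0 deg 0.0
end [ 0.535  0.16   0.21  67.3  ]
[[[-0.0299,0.0121,0.0],[0,0,0.0],0.0],[[-0.0597,0.0241,0.0],[0,0,0.0],0.0],[[-0.0896,0.0362,0.0],[0,0,0.0],0.0],[[-0.1194,0.0482,0.0],[0,0,0.0],0.0],[[-0.1493,0.0603,0.0],[0,0,0.0],0.0]] per row mm 32.2 deg 0.0
[[[-0.0299,0.0121,0.0],[0,0,0.0],0.0],[[-0.0597,0.0241,0.0],[0,0,0.0],0.0],[[-0.0896,0.0362,0.0],[0,0,0.0],0.0],[[-0.1195,0.0482,0.0],[0,0,0.0],0.0],[[-0.1493,0.0603,0.0],[0,0,0.0],0.0]] per row mm 32.2 deg 0.0
end [ 0.531 -0.162  0.21  67.3  ]
```

View pics/s10.png

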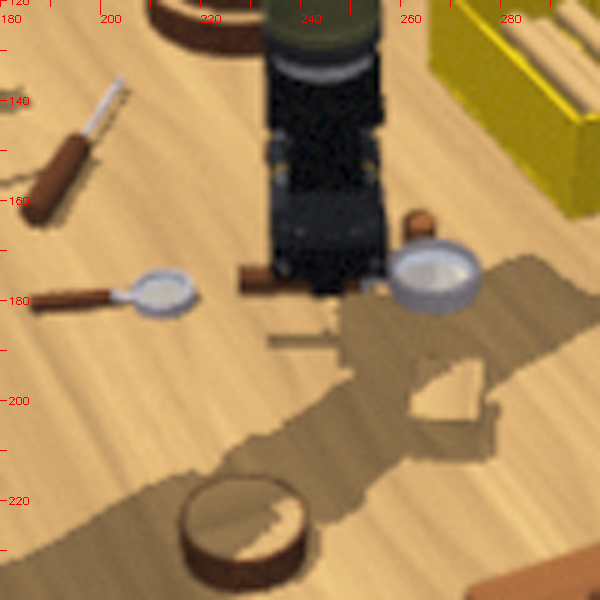

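The loupe is held level, its ring at (264,174) and clear of the offcut. I'll carry it high across to the jig.

>>> send_rows(
  steps=[
    [[-0.0009,0.0004,-0.022],[0,0,0],0.0],
    [[-0.0018,0.0008,-0.056],[0,0,0],0.0],
    [[-0.0028,0.0012,-0.094],[0,0,0],0.0],
    [[-0.0037,0.0015,-0.132],[0,0,0],0.0],
    [[-0.0046,0.0019,-0.16],[0,0,0],0.0],
  ],
)

```text
time_s: 10.57
tool_pos: [0.5353, 0.1605, 0.2136]
tool_rot: [179.8, -0.2, 67.3]
force: [0.7, -0.2, 0.1]
grip_width: 0.0159
```

>>> send_rows(
  steps=[
    [[-0.0199,0.0081,0],[0,0,0],0.0],
    [[-0.0497,0.0201,0],[0,0,0],0.0],
    [[-0.0826,0.0333,0],[0,0,0],0.0],
    [[-0.1164,0.047,0],[0,0,0],0.0],
    [[-0.1493,0.0603,0],[0,0,0],0.0],
  ],
)

```text
time_s: 10.98
tool_pos: [0.5322, -0.0023, 0.2102]
tool_rot: [180.0, -0.0, 67.3]
force: [0.9, 0.8, -1.8]
grip_width: 0.0159
```

>>> send_rows(
  steps=[
    [[-0.0329,0.0133,0],[0,0,0],0.0],
    [[-0.0667,0.0269,0],[0,0,0],0.0],
    [[-0.0996,0.0402,0],[0,0,0],0.0],
    [[-0.1294,0.0522,0],[0,0,0],0.0],
    [[-0.1493,0.0603,0],[0,0,0],0.0],
  ],
)

```text
time_s: 11.4
tool_pos: [0.5296, -0.166, 0.2103]
tool_rot: [179.9, 0.1, 67.1]
force: [0.3, 0.2, 0.1]
grip_width: 0.0154
```

>>> send_rows(
  steps=[
    [[0,0,0.004],[0,0,0],0.0],
    [[0,0,0.012],[0,0,0],0.0],
    [[0,0,0.022],[0,0,0],0.0],
    [[0,0,0.03],[0,0,0],0.0],
    [[0,0,0.034],[0,0,0],0.0],
  ],
)

```text
time_s: 11.82
tool_pos: [0.5298, -0.1596, 0.1735]
tool_rot: [-179.8, 0.0, 67.5]
force: [-0.6, 0.4, -1.1]
grip_width: 0.0158
```

```bash
python3 - <<'E'
from h import *
s=env.read_camera("side");t=env.read_camera("top");w=env.read_camera("wrist");o=env.get_obs();print(o["tool_pos"],o["tool_rot"],o["grip_width"],o["force"],o["time_s"])
crop(s["pixels"],255,375,150,285,5,"pics/s11.png")
crop(t["pixels"],270,380,90,200,5,"pics/t11.png")
E
```

```text
[ 0.53034213 -0.1606447   0.17492598] [-1.79933441e+02  9.98695711e-03  6.73896553e+01] 0.015473730173226195 [ 0.67652236 -0.62210971 -0.81210743] 11.9667
```

View pics/s11.png

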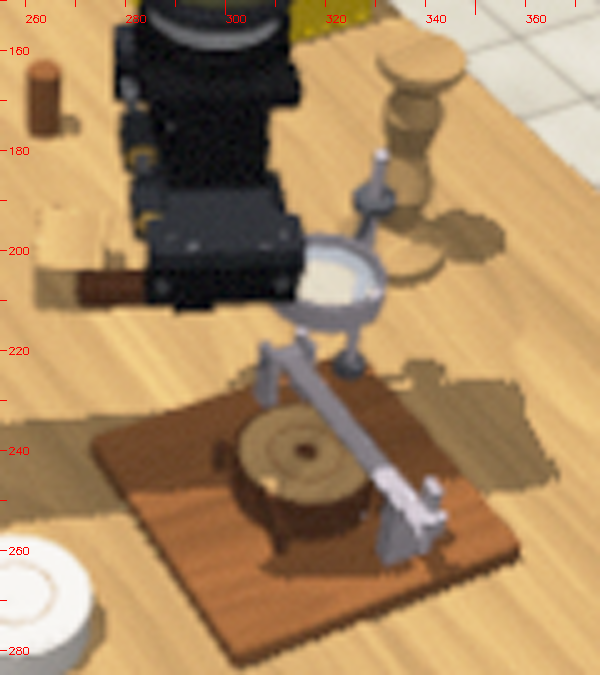

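View pics/t11.png

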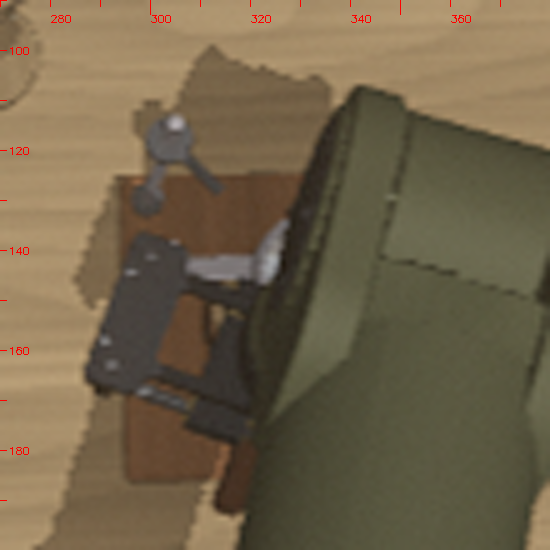

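```bash
python3 - <<'E'
from h import *
np.set_printoptions(precision=2,suppress=True)
s=env.read_camera("side");print(s["position"])
o=env.get_obs()["tool_pos"]
def box(x,y,z,r=.032,h=.009):
    q=np.linspace(0,6.28,90)
    p=proj(s,[[x+r*np.cos(a),y+r*np.sin(a),z+dz] for a in q for dz in(-h,h)]);return p.min(0),p.max(0),proj(s,[[x,y,z]])[0]
print("lens pred TCP-based",box(o[0]+.0685,o[1]-.029,o[2]+.0053))
print("button pred",proj(s,[[.5993,-.191,.048]]),"obs 315.5,240.3")
for z in(.15,.155,.16):print("collar",z,box(.6785,-.1178,z,.013,.004))
print("post top",proj(s,[[.6785,-.1178,.19]]))
print("initial lens", box(.603,.1367,.009))
E
```

```text
[ 0.08 -0.86  0.91]
lens pred TCP-based (array([308.26, 194.62]), array([333.  , 215.52]), array([320.54, 204.9 ]))
button pred [[315.86 239.42]] obs 315.5,240.3
collar 0.15 (array([324.53, 186.26]), array([333.85, 194.07]), array([329.17, 190.14]))
collar 0.155 (array([324.72, 184.94]), array([334.07, 192.75]), array([329.38, 188.82]))
collar 0.16 (array([324.91, 183.6 ]), array([334.29, 191.42]), array([329.59, 187.49]))
post top [[330.85 179.34]]
initial lens (array([256.69, 177.43]), array([275.08, 192.92]), array([265.84, 185.08]))
```

The collar fits z ≈ 0.154, so I'll lower 27 mm.

>>> send_rows(
  steps=[
    [[0,0,0.006],[0,0,0],0.0],
    [[0,0,0.014],[0,0,0],0.0],
    [[0,0,0.021],[0,0,0],0.0],
    [[0,0,0.025],[0,0,0],0.0],
    [[0,0,0.027],[0,0,0],0.0],
  ],
)

```text
time_s: 12.43
tool_pos: [0.5299, -0.1615, 0.1473]
tool_rot: [-179.9, 0.0, 67.3]
force: [-0.1, -0.8, -0.4]
grip_width: 0.0159
```

>>> send_rows(
  steps=[
    [[0,0,0],[0,0,0],0.0],
    [[0,0,0],[0,0,0],0.0],
    [[0,0,0],[0,0,0],0.0],
    [[0,0,0],[0,0,0],0.0],
    [[0,0,0],[0,0,0],0.0],
  ],
)

```text
time_s: 12.85
tool_pos: [0.5307, -0.1617, 0.1489]
tool_rot: [180.0, -0.0, 67.3]
force: [-0.2, 0.6, -0.9]
grip_width: 0.0158
```

```bash
python3 - <<'E'
from h import *
np.set_printoptions(precision=4,suppress=True)
s=env.read_camera("side");w=env.read_camera("wrist");o=env.get_obs();print(o["tool_pos"],o["tool_rot"],o["grip_width"],o["force"],o["time_s"])
crop(s["pixels"],270,350,165,265,8,"pics/s12.png")
cv2.imwrite("pics/w12.png",w["pixels"][:,:,::-1])
o=o["tool_pos"];q=np.linspace(0,6.28,90)
p=proj(s,[[o[0]+.0685+.032*np.cos(a),o[1]-.029+.032*np.sin(a),o[2]+.0053+dz] for a in q for dz in(-.009,.009)]);print(p.min(0),p.max(0))
E
```

```text
[ 0.5306 -0.1617  0.1488] [179.9787  -0.0116  67.3009] 0.015835973709092763 [-0.1563 -0.2938 -1.0639] 12.95
[307.5375 202.1352] [331.8938 222.9674]
```

View pics/s12.png

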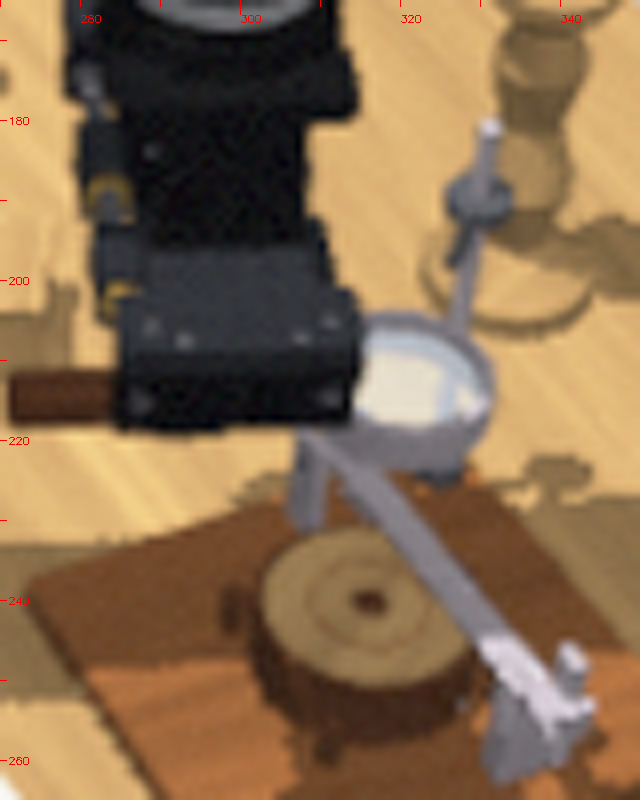

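View pics/w12.png

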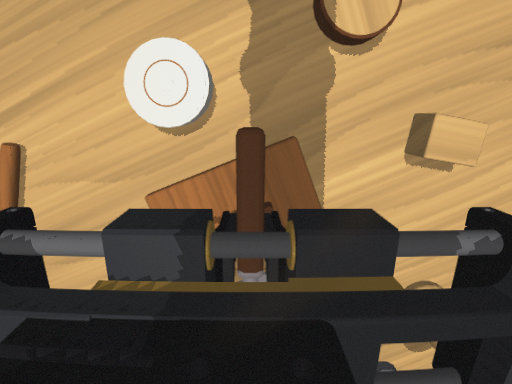

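The rim at (204–224) and the collar at 189.6 agree with the aim to a few mm, with the lens perhaps 2–3 mm low. I'll raise it 2 mm and hold.

>>> send_rows(
  steps=[
    [[0,0,-0.001],[0,0,0],0.0],
    [[0,0,-0.002],[0,0,0],0.0],
    [[0,0,-0.002],[0,0,0],0.0],
    [[0,0,-0.002],[0,0,0],0.0],
    [[0,0,-0.002],[0,0,0],0.0],
  ],
)

```text
time_s: 13.37
tool_pos: [0.5306, -0.1616, 0.1506]
tool_rot: [180.0, -0.0, 67.3]
force: [-0.5, 0.2, -0.9]
grip_width: 0.0158
```

>>> send_rows(
  steps=[
    [[0,0,0],[0,0,0],0.0],
    [[0,0,0],[0,0,0],0.0],
    [[0,0,0],[0,0,0],0.0],
    [[0,0,0],[0,0,0],0.0],
    [[0,0,0],[0,0,0],0.0],
  ],
)

```text
time_s: 13.78
tool_pos: [0.5305, -0.1616, 0.1505]
tool_rot: [-180.0, -0.0, 67.3]
force: [0.4, -0.4, -0.3]
grip_width: 0.0154
```

>>> send_rows(
  steps=[
    [[0,0,0],[0,0,0],0.0],
    [[0,0,0],[0,0,0],0.0],
    [[0,0,0],[0,0,0],0.0],
    [[0,0,0],[0,0,0],0.0],
    [[0,0,0],[0,0,0],0.0],
  ],
)

```text
time_s: 14.2
tool_pos: [0.5305, -0.1616, 0.1506]
tool_rot: [180.0, -0.0, 67.3]
force: [-1.4, -1.0, -0.1]
grip_width: 0.016
```

```bash
python3 - <<'E'
from h import *
s=env.read_camera("side")
cv2.imwrite("pics/s13.png",cv2.resize(s["pixels"][100:300,150:400,::-1],None,fx=3,fy=3,interpolation=cv2.INTER_CUBIC))
o=env.get_obs();print(o["tool_pos"],o["tool_rot"],o["grip_width"],o["joint_velocities"],o["time_s"])
E
```

```text
[ 0.5305123  -0.16166459  0.15055772] [ 1.79999458e+02 -4.26362558e-03  6.72958315e+01] 0.01615323209644034 [ 0.04422822  0.03218392  0.0106774  -0.00149071 -0.06724731 -0.02161049
  0.08110337] 14.25
```

View pics/s13.png

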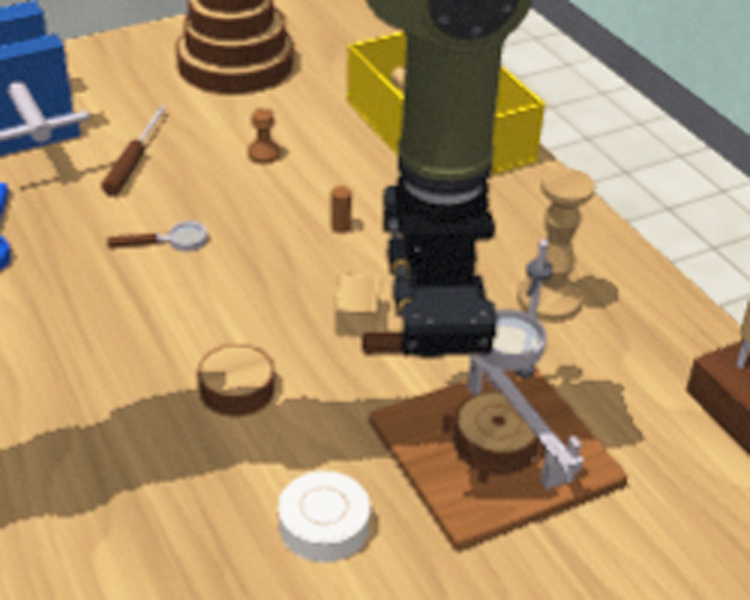

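The latch is shut, the loupe is held level over the slice, and the dowel, offcut, spare slice, candlestick, pawn and driver stand where they were.

```bash
python3 -c "
from cell import env
print(env.sign_off())"
```

```text
the job is handed in; nothing more can be done
None
```

I swung the latch strap down into its catch with the closed fingers while the loupe still lay on the bench. I then gripped the larger wooden-handled loupe and held it over the button, and handed the job in at about 14 s of the 61 s. No verdict was reported.

**Latch:** The fingertip stopped at z = 0.056 m, the height of the closed strap's top. The pictures show the strap between the prongs of the catch.

**Loupe:** My last readings, taken just before handing in, were:

| Check | Reading |
|---|---|
| Lens position | about (0.599, -0.191) m, against the button at (0.599, -0.191) m |
| Lens mid-height | about 0.156 m, from the tool pose |
| Collar mid-height | most fits 0.154–0.157 m |
| Tool tilt | under 0.1° |
| Finger opening | 16 mm, on the handle |
| Arm | at rest |

**Other things:** The slice, the collar and the bystanders in view showed no visible movement. The brush was outside the last picture, but the arm never went near it.

**Disagreements:**
- **Side camera:** it disagreed with the top and wrist views by about 1 pixel, or 3–5 mm. I corrected for this using the post's top and the button.
- **Collar height:** two wrist-camera readings of the collar height came out lower, at about 0.140 m and 0.149 m. I gave more weight to the side view corrected at the post's top.
- **Lens height and position:** the side view put the lens 2–3 mm low before the last 2 mm lift. The lens position comes from the tool pose and the grip measurement, because the arm hid the lens from above.

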